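Park the interview recorder and switch it off

TASK

Put the black interview recorder away: bring it under the clear shelf of the small desk bridge from the open left side, nose first with its orange button looking out, until it lies flat and square against the grey stop bar, about midway along it. With the bar backing it up, press the orange button fully in and hold it for a good second to switch the recorder off, no harder than a firm finger would (the button takes 10 N; never push it against the bar with more than 25 N), then let go and leave it parked touching the bar with the button out again. Leave everything else on the desk where it stands.

Things in the scene. Friction and masses are not known exactly. Their poses are not given: they have to be found in the camera images.
- recorder: black box-shaped recorder, loose, 140 (x) x 54 (y) x 42 (z) mm, about 0.3 kg, lying flat. Origin at the centre of its underside, z up; +x points to the plain nose end, -x to the end with the orange button. Pale display on top near the button end, speaker slots near the nose. A few newtons slide it over the desk, so the button cannot be pressed in unless the nose stands against something.
- nose (a point): centre of the recorder's flat nose end face, 70 mm from its origin along its +x, 22 mm above its underside
- button_tip (a point): centre of the outer face of the orange round button (22 mm across) on the recorder's -x end, 22 mm above the recorder's underside; out, it stands 9 mm proud of the end (79 mm from the recorder's origin). It moves with the button.
- button (a joint): travel of the orange button into the recorder along the recorder's +x, in m: 0 out, 0.005 fully in (more than 0.0042 counts as fully in). Spring: starts to move at 3 N, fully in at 10 N, comes out again when let go.
- bridge: fixed desk bridge, parking lane through it along its x axis, which points roughly to the robot's right; the lane is open at -x (robot's left). Origin on the desk, mid-lane, z up; bare desk runs through. Four dark wooden posts, 12 mm, at x -62 and +26, y -94 and +94 mm, carry a clear shelf; rails 20 mm high, 12 mm wide, run along y -94 and +94 from x -68 mm to the stop bar.
- shelf_edge (a point): middle of the lower entry edge of the bridge's clear shelf, 130 mm above the desk, at x -68 mm of the bridge; the shelf is 100 mm deep (x), 200 wide (y), 8 thick, with flat cases on it at y -95 to -55 mm, up to 173 mm high. The parked button is 19 mm inside this edge, under the shelf: lean the tool back out of the lane (towards the bridge's -x), 30 to 45 degrees, to reach it.
- stop: fixed grey stop bar closing the back of the lane, 200 mm long (y), 30 mm thick, 45 mm high, with a dark rubber patch in the middle of its front face. Origin at desk level under the middle of the front face (100 mm along the bridge's x from its origin); same axes as the bridge; the front face is its plane x = 0, looking to -x.
- handset: ivory cordless phone handset, 160 x 46 x 24 mm, lying loose beside the recorder, left of the bridge, nearer to or farther from the robot than it; origin at the centre of its underside. Not to be disturbed.
- mug: blue mug, 76 mm wide, 90 mm high, right of the bridge, far; origin at the centre of its underside. Not to be disturbed.
- stapler: black and green stapler, 130 x 36 x 54 mm, right of the bridge, near; origin at the centre of its underside. Not to be disturbed.
- notepad: yellow block of sticky notes, 76 x 76 x 20 mm, near the robot, to its right; origin at the centre of its underside. Not to be disturbed.
- tape: beige roll of tape, 36 mm wide, 18 mm high, inside the bridge frame beside the lane, at bridge y about +65 mm; origin at the centre of its underside. Not to be disturbed.
- cardcase: small blue card case, 34 x 24 x 12 mm, inside the bridge frame beside the lane, at bridge y about -65 mm; origin at the centre of its underside. Not to be disturbed.
- glue: white upright glue stick, 30 mm wide, 70 mm high, between robot and bridge, left; origin at the centre of its underside. Not to be disturbed.

How it is judged:
By the outcome, as a careful person would: the job done as asked, in the order asked, and still so for the second after the job is handed in, with the robot touching nothing.
It also fails if it takes over 70 s, if anything falls off the work surface, if the arm or the gripper's body presses on something with over 40 N, if the wrist force passes 120 N, or if a joint passes its speed limit or range.

ROBOT

A 7-joint arm with a two-finger parallel gripper is mounted at the origin on the work surface. World frame = base frame: x ahead of the robot, y to its left, z up, the work surface at z = 0. Lengths are in m, angles in rad, forces in N, time in s.
With the tool pointing down it reaches from about 0.35 to 0.9 m from the base axis. Payload 7.2 kg.
Tool frame: the origin (TCP) lies at the very end of the fingers, on their centre line; the grasp point (between the pads) lies 19 mm behind it; z points along the fingers, y is the direction in which the jaws open and shut (so a half turn about z gives the same grasp; the last joint's range is limited). The gripper opens to 88 mm and grips with 3 to 60 N. Pads are 20 mm wide; open, the fingers measure 115 mm over their backs; the gripper's body (75 mm by 178 mm) begins 61 mm behind the grasp point.
Start: joints at [-1.246, 0.411, -0.013, 1.596, 0.006, 1.134, -0.082], TCP at [0.239, 0.577, 0.223] pointing down, gripper open.
Joint ranges: [-2.95, 2.95], [-0.29, 1.99], [-1.47, 1.44], [0.14, 2.54], [-1.03, 4.17], [0.13, 1.85], [-2.86, 2.86]. Speed limits (rad/s): [2.39, 2.39, 3.01, 3.01, 3.14, 3.14, 3.14].

INTERFACE

Orientations are given as a unit quaternion [x, y, z, w].
In Python, from workcell import arm, camera gives the robot as it stands. The module is installed in compiled form; this text tells all that it offers.
- The arm moves only by the tool step_arm, never from a script. Its arguments are lists of equal length, an entry for each row: "translation": the shift along the tool's x, y, z scaled (see below), a list of three; "turn": the turn, a rotation vector about the tool's x, y, z scaled (see below), a list of three; "claw": the gripper's target within -1 to 1 (fully open at 1, half-way at 0, shut at -1). A call has 1 to 10 rows; each row shifts and turns the commanded pose from where the row before left it, along the tool's axes as they then stand; what a row does not reach is not made up. The controller multiplies each number of a shift by 300 mm and each number of a turn by 90 degrees. A row lasts 1/8 s, in which the tool goes at most 62.5 mm and 10.7 degrees, less where a joint would pass 70% of its speed; a pose out of reach is approached as far as the arm can. A call with a number of a shift or a turn outside -1 to 1 is refused whole. A call with a gripper value outside its range is refused whole. The fingers move at their own pace and stop on an object; "force" is the grip in N (left out, the last holds). Time passes only in rows, so rows that do not move let the fingers close. It gives the time, the measured TCP pose, the force and the opening at its end, in the units of the state.
- arm.get_state(): the state, without advancing time (a new reading comes with each control period).
- camera(name): name is "scene" or "top"; returns a dict with "frame" (400x640x3 uint8, red, green, blue), "z_map" (400x640 float32, m along the optical axis (not along the pixel's ray), 0 where there is no reading), "fx", "fy", "cx", "cy" (pixels), "xyz" and "orientation" of the camera in the world. Camera axes: x right, y up, looking along -z (the intrinsics and any distortion apply to the point x, -y, -z); pixel columns grow to the right and rows downward; lengths in m; the calibration is good to about 2 mm. A picture is of the moment at which its call begins.
- arm.finish_job(): hands the job in, once; it reports no verdict.
The state is a dict: "clock": time; "joint_pos": joint angles; "joint_vel": joint speeds; "joint_efforts": joint torques, N m; "tcp_pos": TCP position; "orientation": TCP orientation; "wrist_force": force on the tool from outside, world axes, zero at the start; "ft_torque": the same for the moment, N m; "gripper_width": finger opening in m.
Only numpy, scipy, OpenCV 4.12 (cv2) and the standard library are available. Lean on these libraries where they do the work, as an engineer would, in place of code of your own. Each camera call takes 0.05 s, during which the arm holds its last target.

## Working session

There is one attempt and no reset: what is moved stays moved. The work goes in short steps, Python scripts to look and compute and a tool call to move; the robot and the scene stay as the last step left them, time stands still between calls to the robot, and variables do not carry over. Pictures are saved under pics/ and viewed, and the job is handed in when it is done.

Besides the shell and the picture viewer there is one more tool, called after "Request:" by a JSON object that holds its "method" and its "body". step_arm: Moves the arm, as the interface text tells. Shifts and turns lie within -1 to 1; 1 stands for 300 mm of shift or 90 degrees of turn. Its arguments: {"type":"object","properties":{"translation":{"type":"array"},"turn":{"type":"array"},"claw":{"type":"array"},"force":{"type":"number"}},"required":["translation","turn","claw"]}

```bash
mkdir -p pics; python3 - <<'E'
from workcell import arm,camera
import cv2,pickle
s=arm.get_state();print(s)
for n in("scene","top"):
    c=camera(n);pickle.dump(c,open(n+'.pkl','wb'))
    cv2.imwrite(f'pics/{n}0.png',c['frame'][:,:,::-1])
    print(n,{k:v for k,v in c.items() if k not in('frame','z_map')})
E
```

```text
{'clock': 0.0, 'joint_pos': array([-1.24617421,  0.41191242, -0.01274683,  1.59704205,  0.0056048 ,
        1.13428425, -0.08220421]), 'joint_vel': array([-1.22233886e-04,  1.24638339e-03,  2.85974532e-04,  4.32909516e-04,
       -1.71254937e-04, -8.75614916e-05,  6.44259814e-05]), 'joint_efforts': array([ 5.14374042e-04, -5.87949443e+01,  6.42125141e-01, -2.91059929e+01,
       -5.37448260e-02,  1.84360589e-02,  1.35236987e-04]), 'tcp_pos': array([0.23907623, 0.57692004, 0.22180191]), 'orientation': array([ 1.95123936e-01,  9.80778263e-01, -7.98251166e-04, -1.05539607e-04]), 'wrist_force': array([1.24074241, 0.18241603, 0.27130746]), 'ft_torque': array([ 0.00370979,  0.02376675, -0.04816493]), 'gripper_width': 0.08782207941051522}
scene {'fx': 370.3461413554901, 'fy': 370.3461413554901, 'cx': 320.73938537975056, 'cy': 204.8017003699064, 'xyz': array([ 0.83305967, -0.4050799 ,  0.76956866]), 'orientation': array([0.31186559, 0.10516752, 0.30215254, 0.89464154])}
top {'fx': 463.6280405480668, 'fy': 463.6280405480668, 'cx': 315.9302263152972, 'cy': 199.24475008303745, 'xyz': array([ 0.39314607, -0.00563734,  1.50218352]), 'orientation': array([ 0.02713849, -0.0301765 , -0.70243595,  0.71058892])}
```

View pics/scene0.png

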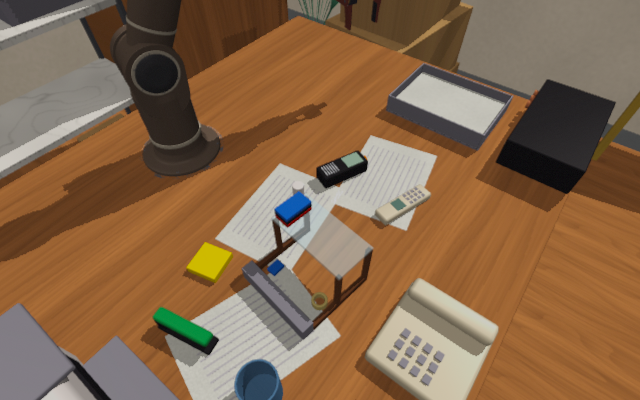

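View pics/top0.png

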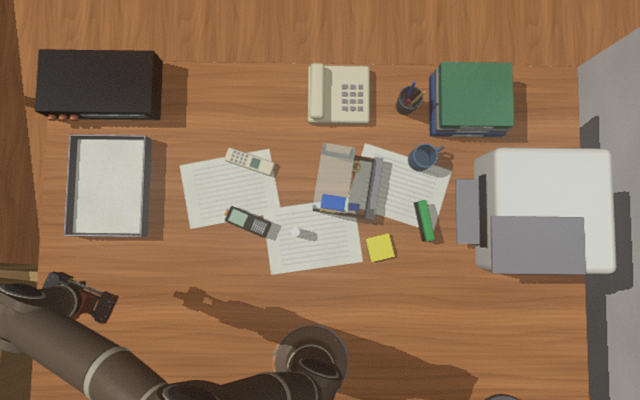

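The top view shows the recorder at about (250,221), the handset at (250,161), the bridge at about (345,180) with its bar at (374,187), and the glue stick at (296,233). Next I'll turn pixels into positions.

```bash
cat > h.py <<'E'
import numpy as np,cv2,pickle
from scipy.spatial.transform import Rotation as R
def cloud(c):
    z=c['z_map'];v,u=np.mgrid[:400,:640]
    p=np.stack([(u-c['cx'])/c['fx']*z,-(v-c['cy'])/c['fy']*z,-z],-1)
    return p@R.from_quat(c['orientation']).as_matrix().T+c['xyz']
def proj(c,P):
    q=(np.atleast_2d(P)-c['xyz'])@R.from_quat(c['orientation']).as_matrix()
    return np.stack([c['cx']+c['fx']*q[:,0]/-q[:,2],c['cy']+c['fy']*q[:,1]/q[:,2]],-1)
def rect(P):  # centre,size,long axis angle
    (c,s,a)=cv2.minAreaRect((P[:,:2]*1000).astype(np.float32))
    b=cv2.boxPoints((c,s,a));e=[b[1]-b[0],b[2]-b[1]];l=max(e,key=np.linalg.norm)
    return np.round(c,1),np.round(s,1),np.degrees(np.arctan2(l[1],l[0]))
E
python3 - <<'E'
from h import *
T=pickle.load(open('top.pkl','rb'));S=pickle.load(open('scene.pkl','rb'))
ct=cloud(T);cs=cloud(S)
for n,C,I in(('top',ct,T),('scene',cs,S)):
    print(n,'table z',np.median(C[...,2][(abs(C[...,2])<.02)]))
    x,y,z=C[...,0],C[...,1],C[...,2]
    def rep(nm,m):
        P=C[m]
        if len(P)>5: print(nm,len(P),rect(P),'z',np.percentile(P[:,2],[5,50,95]).round(4))
    if n=='top': w=lambda a,b,c,d:(np.mgrid[:400,:640][1]>=a)&(np.mgrid[:400,:640][1]<=b)&(np.mgrid[:400,:640][0]>=c)&(np.mgrid[:400,:640][0]<=d)
    else: w=lambda a,b,c,d:(np.mgrid[:400,:640][1]>=a)&(np.mgrid[:400,:640][1]<=b)&(np.mgrid[:400,:640][0]>=c)&(np.mgrid[:400,:640][0]<=d)
    if n=='top':
        rep('rec',w(215,288,200,240)&(z>.034)&(z<.05)); rep('hand',w(215,285,142,180)&(z>.015)&(z<.04))
        rep('bar',w(355,395,145,225)&(z>.039)&(z<.052)&(x<.6)); rep('glue',w(285,310,222,245)&(z>.055)&(z<.08))
        rep('shelf',w(305,385,135,225)&(z>.125)&(z<.15)); 
    else:
        rep('rec',w(310,375,145,190)&(z>.034)&(z<.05)); rep('hand',w(370,435,180,225)&(z>.015)&(z<.04))
        rep('bar',w(235,320,255,340)&(z>.039)&(z<.052)); rep('shelf',w(270,375,210,280)&(z>.125)&(z<.15));rep('glue',w(285,310,178,200)&(z>.055)&(z<.08))
for n,I,b in(('t',T,(200,130,400,250)),('s',S,(230,140,450,350))):
    a=I['frame'][b[1]:b[3],b[0]:b[2],::-1];k=800/(b[2]-b[0]);k=min(k,600/(b[3]-b[1]))
    cv2.imwrite(f'pics/z{n}.png',cv2.resize(a,None,fx=k,fy=k,interpolation=cv2.INTER_CUBIC));print(n,k)
E
```

```text
top table z -0.0006814396320238281
rec 736 (array([440.3, 209.5]), array([148.2,  53.6]), np.float32(67.520874)) z [0.0356 0.0408 0.0461]
hand 689 (array([633.8, 206.8]), array([160.8,  46.5]), np.float32(71.79378)) z [0.0173 0.0229 0.0285]
bar 424 (array([ 525.9, -189.3]), array([ 30.8, 151.6]), np.float32(-8.459423)) z [0.0398 0.0438 0.0487]
glue 74 (array([408.5,  53.2]), array([28.3, 26.2]), np.float32(45.468124)) z [0.0637 0.0688 0.0732]
shelf 1912 (array([568.8, -61.5]), array([ 99.9, 201.6]), np.float32(-8.348493)) z [0.1323 0.137  0.1416]
scene table z 0.002260266892190832
rec 795 (array([443. , 205.4]), array([145.8,  57.5]), np.float32(67.74135)) z [0.0371 0.0438 0.0463]
hand 912 (array([637.6, 203.5]), array([159. ,  46.5]), np.float32(71.72049)) z [0.0194 0.0256 0.0282]
bar 1331 (array([ 553.3, -195.7]), array([ 30.7, 199.7]), np.float32(-8.640745)) z [0.044  0.0467 0.0488]
shelf 3439 (array([572.6, -64.4]), array([100.8, 199.6]), np.float32(-8.428812)) z [0.1374 0.1398 0.1419]
glue 118 (array([412. ,  50.8]), array([28.5, 28.2]), np.float32(42.20636)) z [0.0606 0.0713 0.0738]
t 4.0
s 2.857142857142857
```

View pics/zt.png

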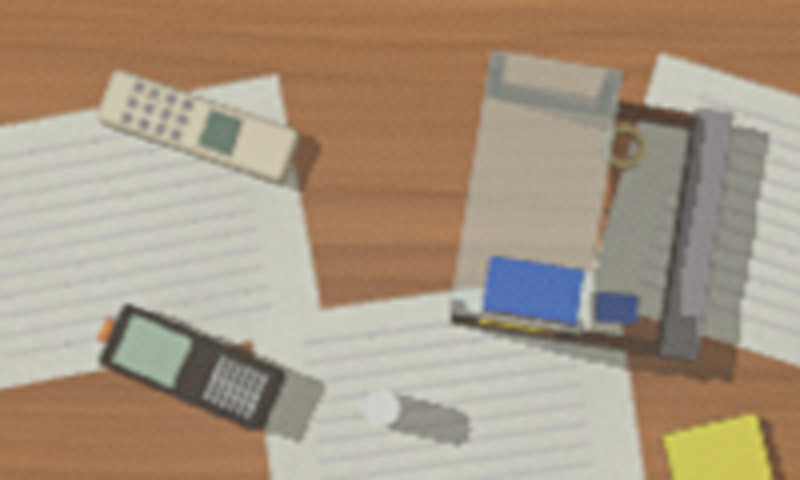

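View pics/zs.png

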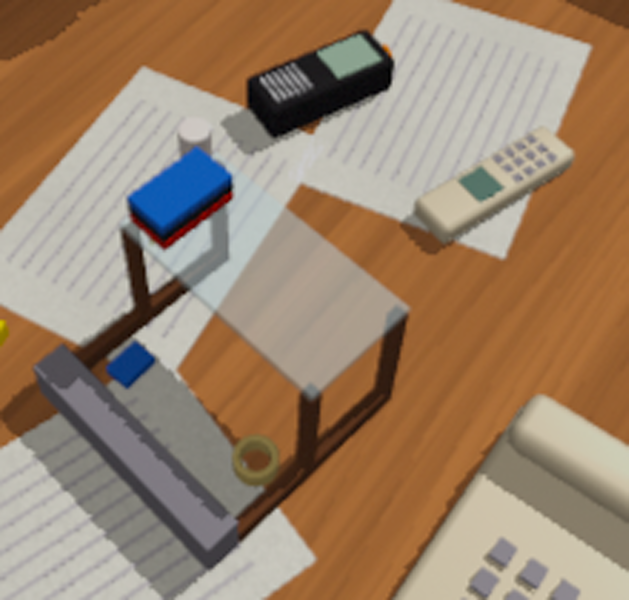

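```bash
cat >> h.py <<'E'
def frame(yang,t):
    "tool y at world angle yang(deg), tilt t deg towards nose side"
    a=np.radians(yang);y=np.array([np.cos(a),np.sin(a),0]);n=np.array([np.sin(a),-np.cos(a),0]) # n = y x z = lane dir
    t=np.radians(t);z=n*np.sin(t)-np.array([0,0,np.cos(t)]);x=np.cross(y,z)
    return np.stack([x,y,z],1)
def plan(pos,Rt):
    from workcell import arm
    s=arm.get_state();R0=R.from_quat(s['orientation'])
    d=np.array(pos)-s['tcp_pos']
    print('t',round(s['clock'],3),'tcp',s['tcp_pos'].round(4),'F',s['wrist_force'].round(1),'w',round(s['gripper_width'],4))
    print('j',s['joint_pos'].round(2))
    print('dworld mm',(d*1000).round(1))
    Rt=R.from_matrix(Rt)
    print('trans units cur frame',(R0.inv().apply(d)/.3).round(4),' in target frame',(Rt.inv().apply(d)/.3).round(4))
    rv=(R0.inv()*Rt).as_rotvec(degrees=True);print('turn units',(rv/90).round(4),'deg',rv.round(1))
BX=frame(-8.5,0)@np.array([-1,0,0]) # lane dir
BY=np.array([np.cos(np.radians(-8.5)),np.sin(np.radians(-8.5)),0])
B0=np.array([.5686,-.0803,0])
def lane(s,y,z): return B0+BX*s+BY*y+np.array([0,0,z])
E
python3 - <<'E'
from h import *
print(BX,frame(-8.5,45).round(3))
Rt=frame(-22.4,45);g=np.array([.4576,.2466,.0255])
plan(g+Rt[:,2]*(.019-.12)+[0,0,.06],Rt)
E
```

```text
[-0.14780941 -0.98901586  0.        ] [[ 0.105  0.989 -0.105]
 [ 0.699 -0.148 -0.699]
 [-0.707  0.    -0.707]]
t 0.1 tcp [0.2391 0.577  0.2219] F [ 0.3  0.  -0.8] w 0.0878
j [-1.25  0.41 -0.01  1.6   0.01  1.13 -0.08]
dworld mm [ 245.7 -264.3  -65. ]
trans units cur frame [-1.0938 -0.5002  0.2175]  in target frame [-0.2022  1.0929  0.5085]
turn units [ 0.3897 -0.3904  0.9427] deg [ 35.1 -35.1  84.8]
```

Request:
{"method": "step_arm", "body": {"translation": [[-0.1367, -0.0625, 0.0272], [-0.1367, -0.0625, 0.0272], [-0.1367, -0.0625, 0.0272], [-0.1367, -0.0625, 0.0272], [-0.1367, -0.0625, 0.0272], [-0.1367, -0.0625, 0.0272], [-0.1367, -0.0625, 0.0272], [-0.1367, -0.0625, 0.0272]], "turn": [[0, 0, 0], [0, 0, 0], [0, 0, 0], [0, 0, 0], [0, 0, 0], [0, 0, 0], [0, 0, 0], [0, 0, 0]], "claw": [1, 1, 1, 1, 1, 1, 1, 1]}}

```text
clock: 1.1
tcp_pos: [0.4856, 0.312, 0.1569]
orientation: [0.195, 0.981, -0.0, -0.0]
wrist_force: [-0.4, 0.2, -0.5]
gripper_width: 0.0882
```

Request:
{"method": "step_arm", "body": {"translation": [[0, 0, 0], [0, 0, 0], [0, 0, 0], [0, 0, 0], [0, 0, 0], [0, 0, 0], [0, 0, 0], [0, 0, 0], [0, 0, 0], [0, 0, 0]], "turn": [[0.0325, -0.0325, 0.0786], [0.0325, -0.0325, 0.0786], [0.0325, -0.0325, 0.0786], [0.0325, -0.0325, 0.0786], [0.0325, -0.0325, 0.0786], [0.0325, -0.0325, 0.0786], [0.0325, -0.0325, 0.0786], [0.0325, -0.0325, 0.0786], [0.0325, -0.0325, 0.0786], [0.0325, -0.0325, 0.0786]], "claw": [1, 1, 1, 1, 1, 1, 1, 1, 1, 1]}}

```text
clock: 2.35
tcp_pos: [0.4844, 0.3137, 0.1569]
orientation: [0.703, 0.629, -0.276, 0.185]
wrist_force: [-1.1, 0.1, 0.1]
gripper_width: 0.0879
```

```bash
python3 - <<'E'
from h import *
Rt=frame(-22.4,45);g=np.array([.4576,.2466,.0255])
plan(g+Rt[:,2]*(.019-.08),Rt)
E
```

```text
t 2.35 tcp [0.4844 0.3137 0.1569] F [-1.1  0.1  0.1] w 0.0879
j [-1.12  0.81  0.49  1.37  0.04  1.58 -0.79]
dworld mm [-10.4 -27.2 -88.3]
trans units cur frame [0.1096 0.0044 0.2897]  in target frame [0.1394 0.0025 0.2766]
turn units [ 0.0637 -0.0646  0.155 ] deg [ 5.7 -5.8 13.9]
```

Request:
{"method": "step_arm", "body": {"translation": [[0, 0, 0], [0, 0, 0], [0.0465, 0.0008, 0.0922], [0.0465, 0.0008, 0.0922], [0.0465, 0.0008, 0.0922], [0, 0, 0]], "turn": [[0.032, -0.032, 0.0775], [0.032, -0.032, 0.0775], [0, 0, 0], [0, 0, 0], [0, 0, 0], [0, 0, 0]], "claw": [1, 1, 1, 1, 1, 1]}}

```text
clock: 3.1
tcp_pos: [0.4731, 0.2852, 0.0672]
orientation: [0.767, 0.515, -0.319, 0.212]
wrist_force: [-0.6, 0.6, -0.1]
gripper_width: 0.0878
```

```bash
python3 - <<'E'
from h import *
from workcell import camera
Rt=frame(-22.4,45);g=np.array([.4576,.2466,.0255])
plan(g+Rt[:,2]*(.019),Rt)
for n,b in(('top',(200,130,400,250)),('scene',(280,60,460,220))):
    I=camera(n);p=proj(I,[g+Rt[:,2]*(-.061)])[0];print(p)
    a=I['frame'][b[1]:b[3],b[0]:b[2],::-1].copy();k=min(800/(b[2]-b[0]),600/(b[3]-b[1]))
    a=cv2.resize(a,None,fx=k,fy=k,interpolation=cv2.INTER_CUBIC);cv2.circle(a,tuple(int(x) for x in (p-b[:2])*k),4,(0,0,255),1)
    cv2.imwrite(f'pics/a{n}.png',a)
E
```

```text
t 3.1 tcp [0.4731 0.2852 0.0672] F [-0.6  0.6 -0.1] w 0.0878
j [-1.1   0.98  0.53  1.38 -0.05  1.57 -0.99]
dworld mm [-20.6 -51.  -55.1]
trans units cur frame [0.0005 0.0016 0.2595]  in target frame [2.000e-04 1.200e-03 2.595e-01]
turn units [-0.0008  0.0008  0.0026] deg [-0.1  0.1  0.2]
[219.60117248 209.59793909]
[368.92215511 145.02915996]
```

View pics/atop.png

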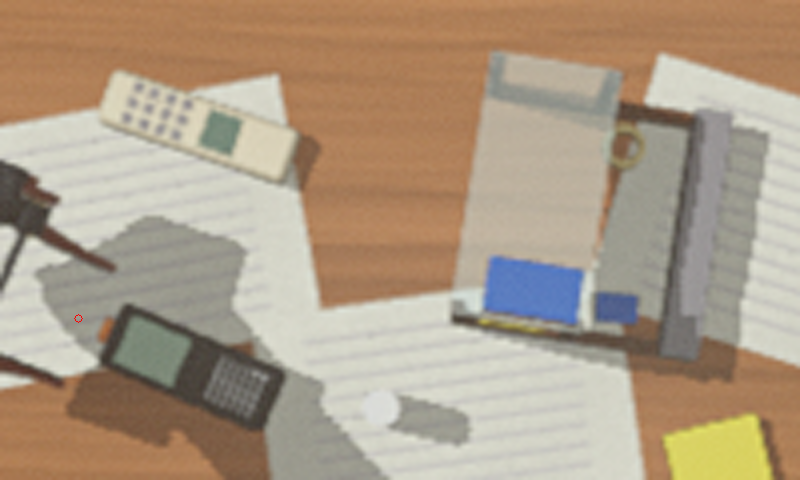

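View pics/ascene.png

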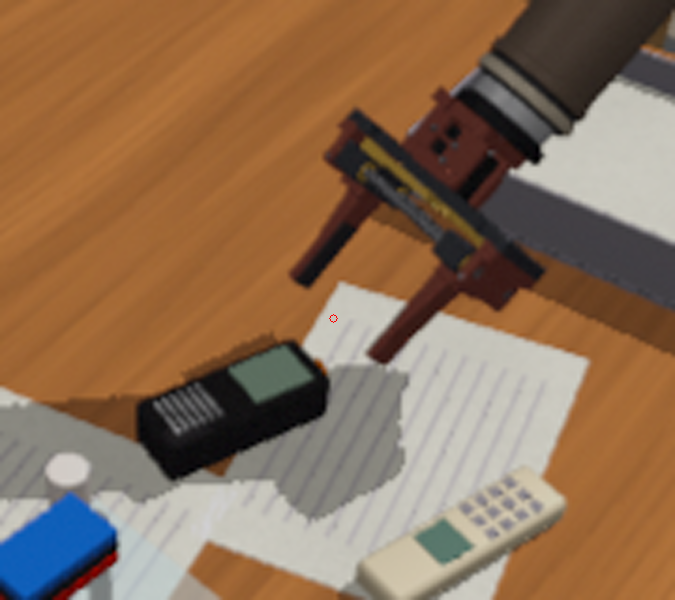

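The jaws straddle the recorder's axis in both views: the top-view tips are at (113,268) and (60,383), so their middle sits on the recorder line. Going in and gripping.

Request:
{"method": "step_arm", "body": {"translation": [[0, 0, 0.065], [0, 0, 0.065], [0, 0, 0.065], [0, 0.001, 0.064], [0, 0, 0]], "turn": [[0, 0, 0], [0, 0, 0], [0, 0, 0], [0, 0, 0], [0, 0, 0]], "claw": [1, 1, 1, 1, 1]}}

```text
clock: 3.82
tcp_pos: [0.4542, 0.2356, 0.0146]
orientation: [0.768, 0.515, -0.317, 0.212]
wrist_force: [-0.1, 0.3, 0.1]
gripper_width: 0.0878
```

Request:
{"method": "step_arm", "body": {"translation": [[0, 0, 0], [0, 0, 0], [0, 0, 0], [0, 0, 0], [0, 0, 0], [0, 0, 0]], "turn": [[0, 0, 0], [0, 0, 0], [0, 0, 0], [0, 0, 0], [0, 0, 0], [0, 0, 0]], "claw": [0.1, 0.1, 0.1, 0.1, 0.1, 0.1], "force": 30}}

```text
clock: 4.58
tcp_pos: [0.4541, 0.2359, 0.0141]
orientation: [0.767, 0.516, -0.317, 0.212]
wrist_force: [-0.1, 2.3, 2.3]
gripper_width: 0.0545
```

```bash
python3 - <<'E'
from h import *
Rt=frame(-22.4,45);g=np.array([.4576,.2466,.0255])
plan(g+Rt[:,2]*(.019),Rt)
E
```

```text
t 4.575 tcp [0.4541 0.2359 0.0141] F [-0.1  2.3  2.3] w 0.0545
j [-1.09  0.99  0.52  1.53 -0.05  1.4  -0.99]
dworld mm [-1.7 -1.7 -2. ]
trans units cur frame [-0.0006 -0.0029  0.0099]  in target frame [-0.0005 -0.0029  0.0099]
turn units [ 0.0006 -0.0023  0.002 ] deg [ 0.1 -0.2  0.2]
```

Request:
{"method": "step_arm", "body": {"translation": [[0, 0, 0], [-0.02, 0, -0.02], [-0.033, 0, -0.033], [-0.033, 0, -0.033], [-0.033, 0, -0.033], [0, 0, 0]], "turn": [[0, 0, 0], [0, 0, 0], [0, 0, 0], [0, 0, 0], [0, 0, 0], [0, 0, 0]], "claw": [-0.1, -0.1, -0.1, -0.1, -0.1, -0.1], "force": 45}}

```text
clock: 5.32
tcp_pos: [0.4546, 0.2358, 0.0657]
orientation: [0.768, 0.516, -0.316, 0.212]
wrist_force: [0.0, 0.4, -3.3]
gripper_width: 0.054
```

```bash
cat > look.py <<'E'
import sys
from h import *
from workcell import camera
tag=sys.argv[1]
B={'top':(200,130,400,250),'scene':(230,120,450,285)}
for n,b in B.items():
    I=camera(n);pickle.dump(I,open(f'{tag}_{n}.pkl','wb'));a=I['frame'][b[1]:b[3],b[0]:b[2],::-1];k=min(800/(b[2]-b[0]),600/(b[3]-b[1]))
    cv2.imwrite(f'pics/{tag}_{n}.png',cv2.resize(a,None,fx=k,fy=k,interpolation=cv2.INTER_CUBIC))
E
python3 look.py b; python3 - <<'E'
from h import *
Rt=frame(-8.5,45)
for s in(-190,-58): 
    g=lane(s/1000,0,.0255+.05);print(s);plan(g+Rt[:,2]*.019,Rt)
E
```

```text
-190
t 5.425 tcp [0.4539 0.2356 0.0644] F [ 0.1  0.1 -3.6] w 0.0538
j [-1.1   0.92  0.54  1.53 -0.02  1.46 -0.97]
dworld mm [ 140.8 -141.3   -2.3]
trans units cur frame [-0.1786  0.6126  0.1865]  in target frame [-0.2748  0.5336  0.2858]
turn units [-0.1087 -0.0026 -0.1074] deg [-9.8 -0.2 -9.7]
-58
t 5.425 tcp [0.4539 0.2356 0.0644] F [ 0.1  0.1 -3.6] w 0.0538
j [-1.1   0.92  0.54  1.53 -0.02  1.46 -0.97]
dworld mm [ 121.2 -271.8   -2.3]
trans units cur frame [-0.4821  0.7171  0.4874]  in target frame [-0.5859  0.5336  0.5969]
turn units [-0.1087 -0.0026 -0.1074] deg [-9.8 -0.2 -9.7]
```

View pics/b_scene.png

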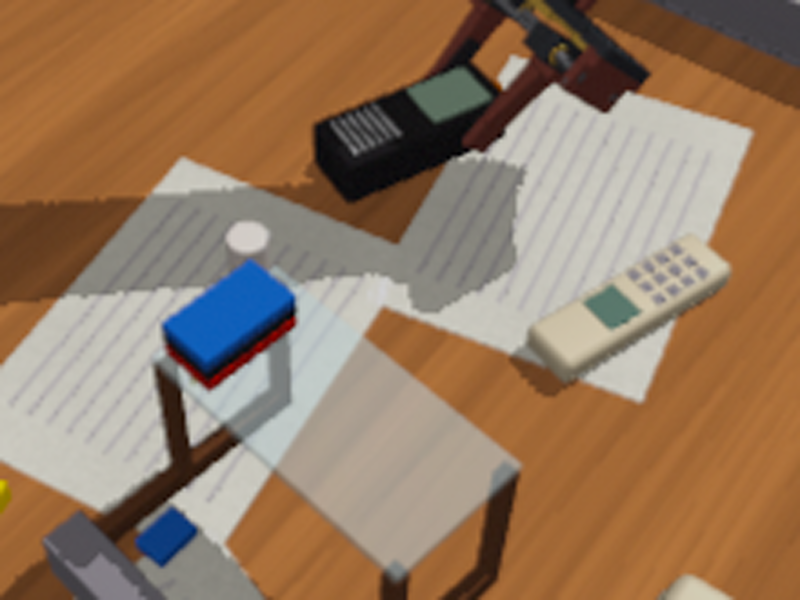

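Request:
{"method": "step_arm", "body": {"translation": [[0, 0, 0], [0, 0, 0], [0, 0, 0], [-0.0458, 0.0889, 0.0476], [-0.0458, 0.0889, 0.0476], [-0.0458, 0.0889, 0.0476], [-0.0458, 0.0889, 0.0476], [-0.0458, 0.0889, 0.0476], [-0.0458, 0.0889, 0.0476], [0, 0, 0]], "turn": [[-0.0362, -0.001, -0.0358], [-0.0362, -0.001, -0.0358], [-0.0362, -0.001, -0.0358], [0, 0, 0], [0, 0, 0], [0, 0, 0], [0, 0, 0], [0, 0, 0], [0, 0, 0], [0, 0, 0]], "claw": [-0.1, -0.1, -0.1, -0.1, -0.1, -0.1, -0.1, -0.1, -0.1, -0.1]}}

```text
clock: 6.68
tcp_pos: [0.5953, 0.0906, 0.0622]
orientation: [0.701, 0.601, -0.292, 0.25]
wrist_force: [0.4, -0.1, -3.2]
gripper_width: 0.054
```

```bash
python3 look.py c; python3 - <<'E'
from h import *
Rt=frame(-8.5,45)
for s in(-190,-62): 
    g=lane(s/1000,0,.0255+.05);print(s);plan(g+Rt[:,2]*.019,Rt)
# recorder top fit
for n in('top','scene'):
    I=pickle.load(open(f'c_{n}.pkl','rb'));C=cloud(I);L=C-B0
    s=L@BX;y=L@BY
    m=(s>-210)&(s>-.165)&(s<-.08)&(abs(y)<.04)&(C[...,2]>.07)&(C[...,2]<.11)
    P=C[m];A=np.c_[s[m],y[m],np.ones(m.sum())];f=np.linalg.lstsq(A,P[:,2],rcond=None)[0]
    print(n,m.sum(),'slope s,y deg',np.degrees(f[:2]).round(2),'z@-145',(f[2]-.145*f[0]).round(4),'s max',np.percentile(s[m],99),'y',np.percentile(y[m],[1,50,99]).round(4))
E
```

```text
-190
t 6.775 tcp [0.594  0.0941 0.0614] F [-0.3  0.4 -3.5] w 0.0541
j [-0.92  0.93  0.58  1.54  0.19  1.24 -0.69]
dworld mm [0.7 0.2 0.7]
trans units cur frame [-0.0009  0.0022 -0.0023]  in target frame [-0.0009  0.0022 -0.0023]
turn units [-0.0012  0.001   0.0002] deg [-0.1  0.1  0. ]
-62
t 6.775 tcp [0.594  0.0941 0.0614] F [-0.3  0.4 -3.5] w 0.0541
j [-0.92  0.93  0.58  1.54  0.19  1.24 -0.69]
dworld mm [ -18.2 -126.4    0.7]
trans units cur frame [-0.3022  0.0026  0.2998]  in target frame [-0.3026  0.0022  0.2994]
turn units [-0.0012  0.001   0.0002] deg [-0.1  0.1  0. ]
top 494 slope s,y deg [0.6  1.02] z@-145 0.0887 s max -0.08089014981270178 y [-0.0292 -0.0029  0.0245]
scene 663 slope s,y deg [ 0.58 -7.08] z@-145 0.0907 s max -0.09353114490975392 y [-0.0247  0.0056  0.0277]
```

View pics/c_top.png

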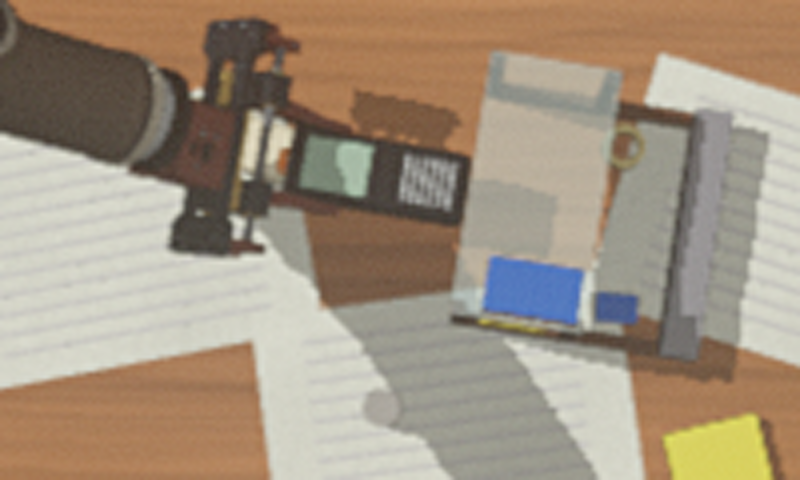

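View pics/c_scene.png

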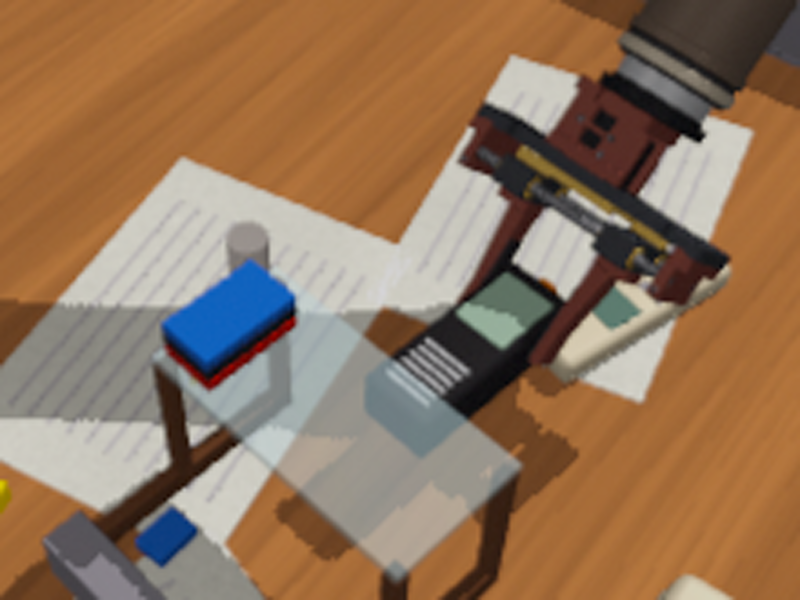

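Request:
{"method": "step_arm", "body": {"translation": [[-0.0755, 0, 0.0755], [-0.0755, 0, 0.0755], [-0.013, 0.0005, 0.0625], [-0.013, 0.0005, 0.0625], [-0.013, 0.0005, 0.0625], [-0.013, 0.0005, 0.0625], [0, 0, 0]], "turn": [[0, 0, 0], [0, 0, 0], [0, 0, 0], [0, 0, 0], [0, 0, 0], [0, 0, 0], [0, 0, 0]], "claw": [-0.1, -0.1, -0.1, -0.1, -0.1, -0.1, -0.1]}}

```text
clock: 7.65
tcp_pos: [0.575, -0.0326, 0.0197]
orientation: [0.699, 0.603, -0.291, 0.25]
wrist_force: [-0.3, -0.4, -2.8]
gripper_width: 0.0538
```

```bash
python3 look.py d; python3 - <<'E'
from h import *
Rt=frame(-8.5,45)
g=lane(-.062,0,.0255);p=g+Rt[:,2]*.019;p[2]=.0141;plan(p,Rt)
E
```

```text
t 7.75 tcp [ 0.5764 -0.0311  0.0202] F [ 0.8  0.1 -4.1] w 0.054
j [-0.82  0.93  0.6   1.74  0.25  0.99 -0.66]
dworld mm [-0.6 -1.2 -6.1]
trans units cur frame [ 0.0114 -0.0015  0.0174]  in target frame [ 0.0114 -0.0015  0.0174]
turn units [0.0004 0.0003 0.0009] deg [0.  0.  0.1]
```

View pics/d_top.png

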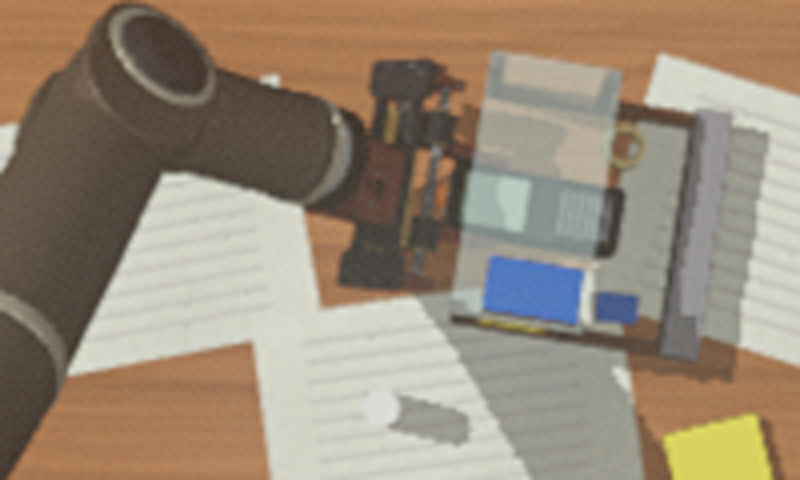

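View pics/d_scene.png

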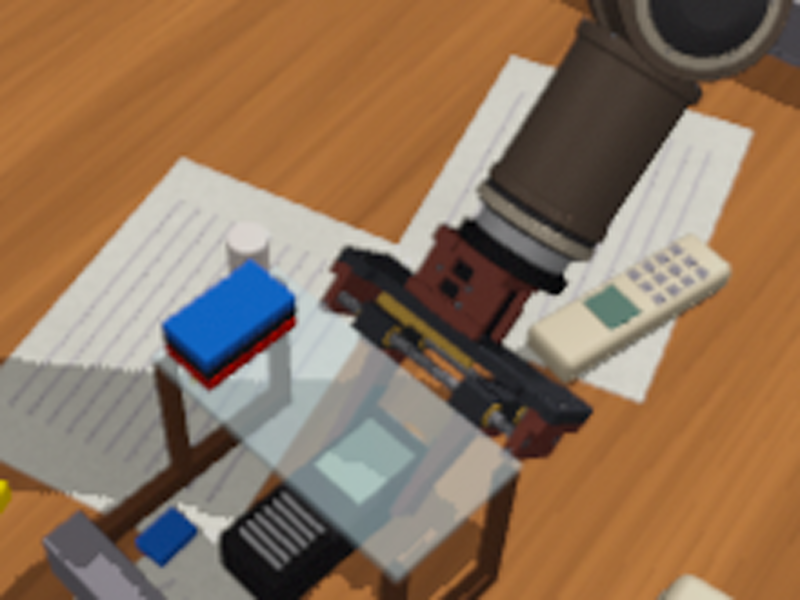

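Recorder is under the shelf and well centred (nose at about (620,222) in the top crop, bar at about (690,230)). Lowering it and letting go.

Request:
{"method": "step_arm", "body": {"translation": [[0.005, 0, 0.005], [0.005, 0, 0.005], [0.0035, 0, 0.0035], [0, 0, 0], [0, 0, 0]], "turn": [[0, 0, 0], [0, 0, 0], [0, 0, 0], [0, 0, 0], [0, 0, 0]], "claw": [-0.1, -0.1, -0.1, -0.1, -0.1]}}

```text
clock: 8.38
tcp_pos: [0.5763, -0.0327, 0.0147]
orientation: [0.7, 0.603, -0.29, 0.25]
wrist_force: [0.2, -1.0, -4.2]
gripper_width: 0.0539
```

Request:
{"method": "step_arm", "body": {"translation": [[0, 0, 0], [0, 0, 0], [0, 0, 0], [0, 0, 0]], "turn": [[0, 0, 0], [0, 0, 0], [0, 0, 0], [0, 0, 0]], "claw": [0.5, 0.5, 0.5, 0.5]}}

```text
clock: 8.88
tcp_pos: [0.5764, -0.0328, 0.0148]
orientation: [0.7, 0.603, -0.29, 0.25]
wrist_force: [0.7, -0.2, -0.3]
gripper_width: 0.0662
```

```bash
python3 look.py e; python3 - <<'E'
from h import *
Rt=frame(-8.5,45)
# retreat: grasp 19 behind tcp ; go back along tool 75 mm
g=lane(-.062,0,.0255);p=g+Rt[:,2]*.019;p[2]=.0141;plan(p-Rt[:,2]*.075,Rt)
E
```

```text
t 8.975 tcp [ 0.5763 -0.0327  0.0147] F [ 0.3  0.3 -0.8] w 0.0658
j [-0.82  0.93  0.6   1.74  0.25  0.98 -0.66]
dworld mm [ 7.3 52.9 52.4]
trans units cur frame [ 0.0018 -0.0021 -0.2494]  in target frame [ 0.0021 -0.0021 -0.2494]
turn units [-0.0001  0.0008  0.    ] deg [-0.   0.1  0. ]
```

View pics/e_scene.png

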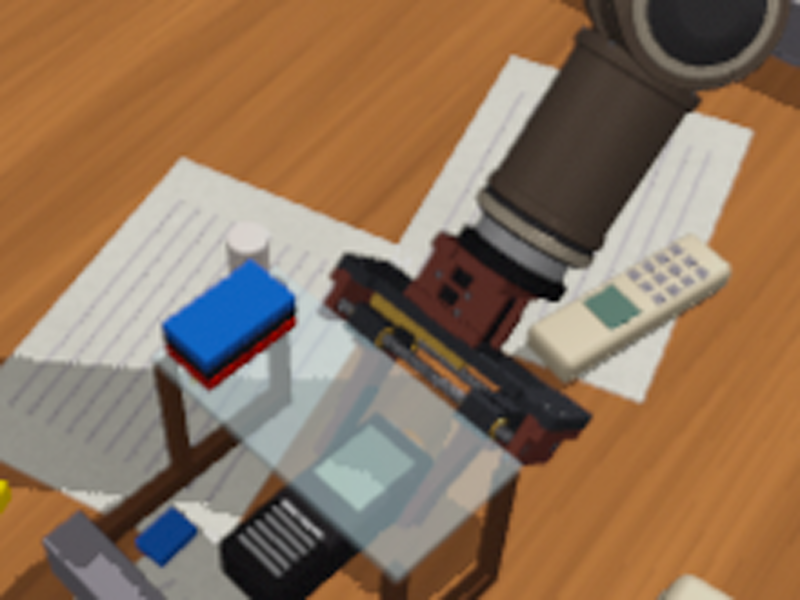

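Request:
{"method": "step_arm", "body": {"translation": [[0, 0, -0.06], [0, 0, -0.09], [0, 0, -0.12], [0, 0, -0.06], [0, 0, 0], [0, 0, 0]], "turn": [[0, 0, 0], [0, 0, 0], [0, 0, 0], [0, 0, 0], [0, 0, 0], [0, 0, 0]], "claw": [0.5, 0.5, 0.5, -0.34, -0.34, -0.34]}}

```text
clock: 9.72
tcp_pos: [0.5861, 0.0357, 0.0841]
orientation: [0.7, 0.603, -0.291, 0.25]
wrist_force: [-0.3, -0.5, -0.2]
gripper_width: 0.0396
```

```bash
python3 look.py f; python3 - <<'E'
from h import *
Rt=frame(-8.5,45)
plan(lane(-.112,0,.015),Rt)
E
```

```text
t 9.825 tcp [0.586  0.0354 0.084 ] F [-0.4  0.5  1. ] w 0.0313
j [-0.89  0.86  0.61  1.64  0.24  1.18 -0.65]
dworld mm [ -0.8  -4.9 -69. ]
trans units cur frame [ 0.1514 -0.      0.1739]  in target frame [ 0.1509 -0.0003  0.1743]
turn units [-0.0012  0.0017 -0.0001] deg [-0.1  0.2 -0. ]
```

View pics/f_scene.png

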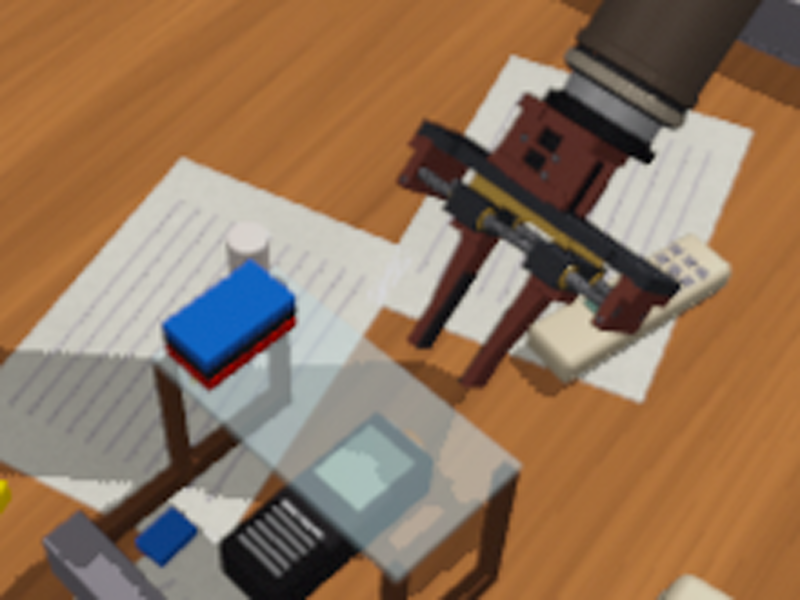

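View pics/f_top.png

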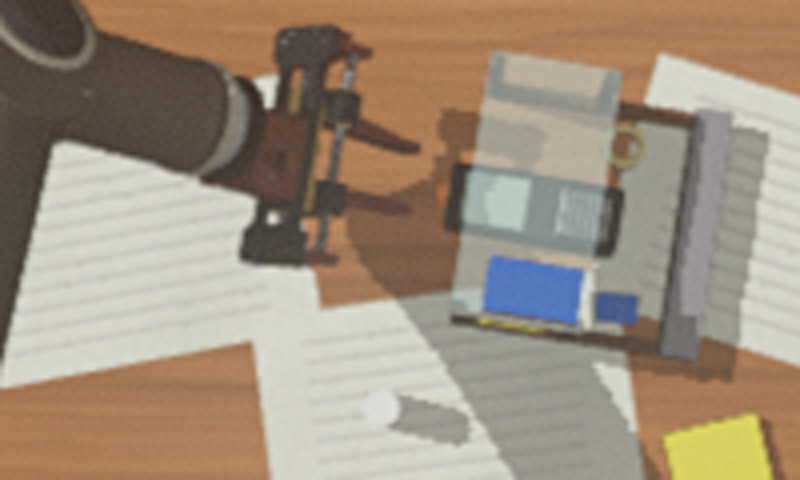

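```bash
python3 - <<'E'
from h import *
def back(I,uv,z):
    d=np.array([(uv[0]-I['cx'])/I['fx'],-(uv[1]-I['cy'])/I['fy'],-1])@R.from_quat(I['orientation']).as_matrix().T
    return I['xyz']+d*(z-I['xyz'][2])/d[2]
for n,pts in(('top',[((455,165),.042),((445,228),.042),((623,190),.042),((612,255),.042),((440,193),.022)]),('scene',[((375,414),.042),((432,455),.042),((222,540),.042),((272,598),.042)])):
    I=pickle.load(open(f'f_{n}.pkl','rb'));b={'top':(200,130),'scene':(230,120)}[n];k={'top':4,'scene':800/220}[n]
    for p,z in pts:
        uv=np.array(p)/k+b-(.5-.5/k); w=back(I,uv,z);L=w-B0;print(n,p,w.round(4),'s',(L@BX*1000).round(1),'y',(L@BY*1000).round(1))
    C=cloud(I);L=C-B0;s=L@BX;y=L@BY
    m=(s>.06)&(s<.16)&(abs(y)<.11)&(C[...,2]>.03)&(C[...,2]<.055)
    print('bar s',np.percentile(s[m],[1,5,50,95,99]).round(4),'y',np.percentile(y[m],[1,50,99]).round(4))
E
```

```text
top (455, 165) [ 0.6021 -0.0021  0.042 ] s -82.3 y 21.6
top (445, 228) [0.5517 0.0052 0.042 ] s -82.1 y -29.3
top (623, 190) [ 0.5837 -0.1356  0.042 ] s 52.5 y 23.1
top (612, 255) [ 0.5318 -0.1271  0.042 ] s 51.8 y -29.4
top (440, 193) [0.5821 0.0097 0.022 ] s -91.0 y 0.1
bar s [0.099  0.0997 0.1135 0.1276 0.129 ] y [-0.1003 -0.0041  0.0956]
scene (375, 414) [0.5583 0.0026 0.042 ] s -80.5 y -22.5
scene (432, 455) [ 0.6056 -0.0008  0.042 ] s -84.1 y 24.8
scene (222, 540) [ 0.5387 -0.1281  0.042 ] s 51.7 y -22.5
scene (272, 598) [ 0.587  -0.1396  0.042 ] s 55.9 y 27.0
bar s [0.1019 0.1034 0.1183 0.1311 0.1315] y [-0.0953  0.012   0.1011]
```

Request:
{"method": "step_arm", "body": {"translation": [[0.05, 0, 0.058], [0.05, 0, 0.058], [0.05, 0, 0.058], [-0.0236, 0, 0.0236], [-0.0118, 0, 0.0118], [0, 0, 0]], "turn": [[0, 0, 0], [0, 0, 0], [0, 0, 0], [0, 0, 0], [0, 0, 0], [0, 0, 0]], "claw": [-0.34, -0.34, -0.34, -0.34, -0.34, -0.34]}}

```text
clock: 10.58
tcp_pos: [0.584, 0.0158, 0.0168]
orientation: [0.7, 0.602, -0.29, 0.25]
wrist_force: [-0.5, -0.2, -0.2]
gripper_width: 0.029
```

```bash
python3 look.py g; python3 - <<'E'
from h import *
Rt=frame(-8.5,45)
plan(lane(-.047,0,.015),Rt)
E
```

```text
t 10.675 tcp [0.5842 0.0169 0.0165] F [0.4 0.5 0.1] w 0.029
j [-0.86  0.95  0.58  1.67  0.22  1.06 -0.68]
dworld mm [ -8.6 -50.8  -1.5]
trans units cur frame [-0.1177 -0.0034  0.1249]  in target frame [-0.1178 -0.0034  0.1249]
turn units [ 0.0004  0.0001 -0.0005] deg [ 0.  0. -0.]
```

View pics/g_top.png

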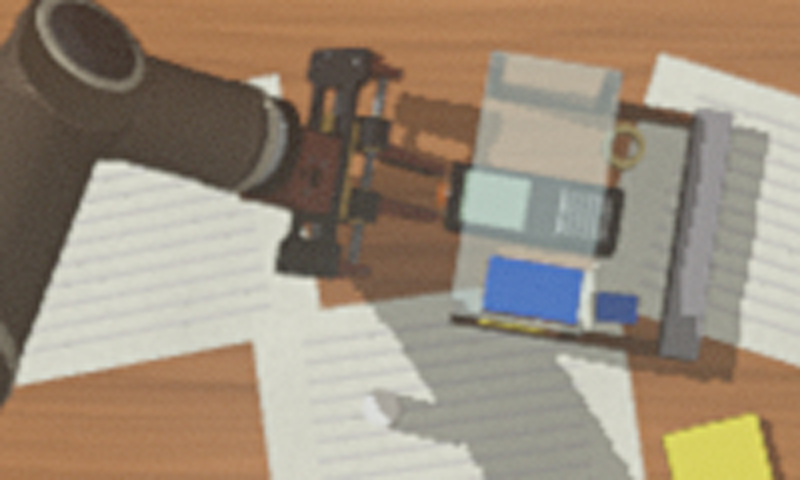

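View pics/g_scene.png

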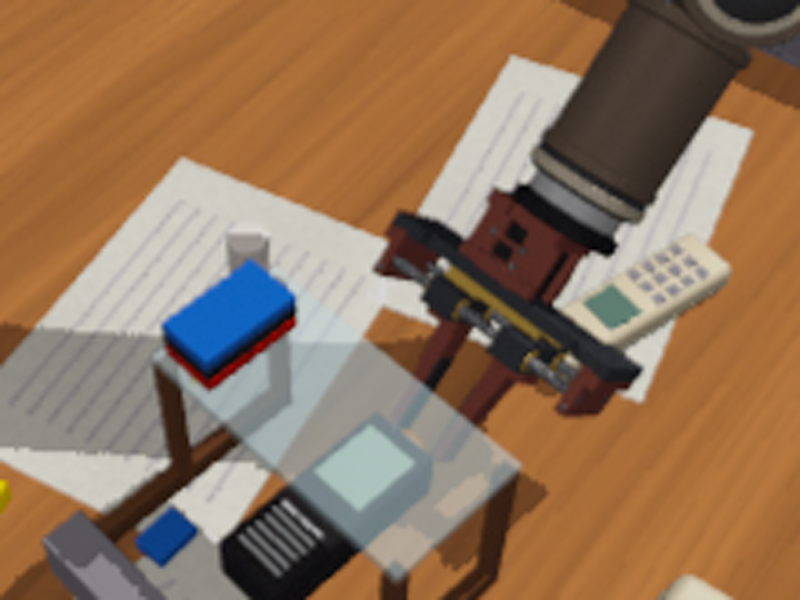

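Request:
{"method": "step_arm", "body": {"translation": [[-0.0094, -0.0004, 0.01], [-0.0094, -0.0004, 0.01], [-0.0094, -0.0004, 0.01], [-0.0094, -0.0004, 0.01], [-0.0094, -0.0004, 0.0098], [-0.0094, -0.0004, 0.0098], [-0.0094, 0, 0.0098], [-0.0094, 0, 0.0098]], "turn": [[0, 0, 0], [0, 0, 0], [0, 0, 0], [0, 0, 0], [0, 0, 0], [0, 0, 0], [0, 0, 0], [0, 0, 0]], "claw": [-0.34, -0.34, -0.34, -0.34, -0.34, -0.34, -0.34, -0.34]}}

```text
clock: 11.68
tcp_pos: [0.5781, -0.0159, 0.015]
orientation: [0.7, 0.603, -0.29, 0.25]
wrist_force: [-0.2, 3.1, 2.6]
gripper_width: 0.0287
```

Request:
{"method": "step_arm", "body": {"translation": [[-0.0094, 0, 0.0094], [-0.0094, 0, 0.0094], [-0.0047, 0, 0.0047], [0, 0, 0]], "turn": [[0, 0, 0], [0, 0, 0], [0, 0, 0], [0, 0, 0]], "claw": [-0.34, -0.34, -0.34, -0.34]}}

```text
clock: 12.18
tcp_pos: [0.5764, -0.0259, 0.015]
orientation: [0.7, 0.603, -0.291, 0.25]
wrist_force: [1.0, 1.3, 1.3]
gripper_width: 0.0287
```

```bash
python3 look.py i; python3 - <<'E'
from h import *
Rt=frame(-8.5,45)
plan(lane(-.047,0,.015),Rt)
E
```

```text
t 12.275 tcp [ 0.5764 -0.0259  0.015 ] F [-0.5  0.9  0.7] w 0.029
j [-0.82  0.94  0.6   1.73  0.25  0.99 -0.66]
dworld mm [-0.9 -8.  -0. ]
trans units cur frame [-0.0188  0.0011  0.0189]  in target frame [-0.0188  0.001   0.0189]
turn units [-0.0005  0.0012 -0.    ] deg [-0.   0.1 -0. ]
```

View pics/i_top.png

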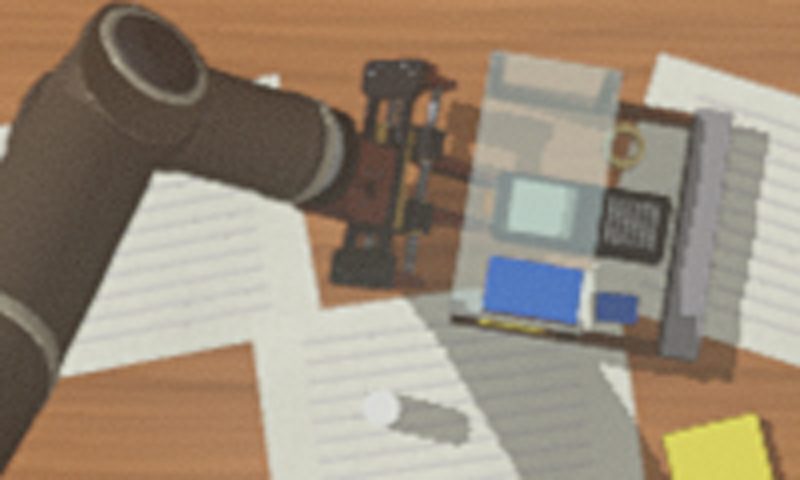

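View pics/i_scene.png

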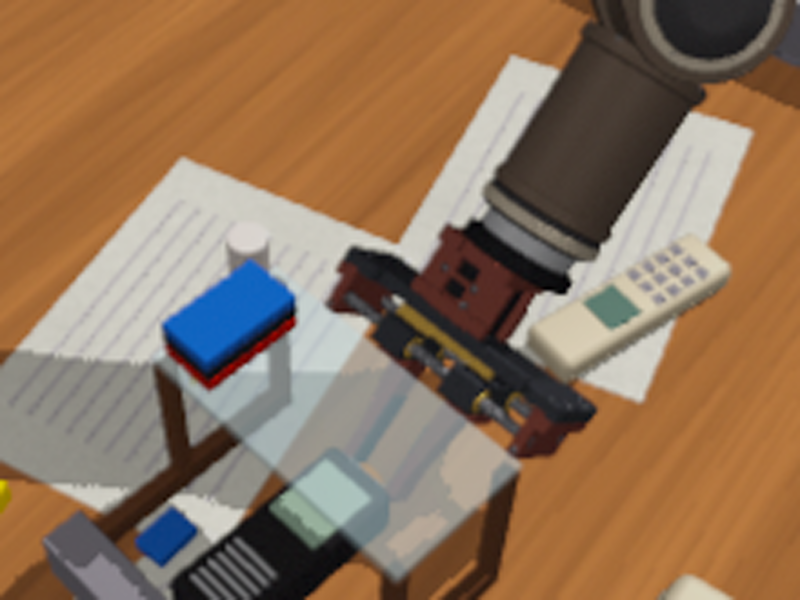

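Request:
{"method": "step_arm", "body": {"translation": [[-0.0047, 0, 0.0047], [-0.0047, 0, 0.0047], [-0.0024, 0, 0.0024], [-0.0024, 0, 0.0024], [0, 0, 0]], "turn": [[0, 0, 0], [0, 0, 0], [0, 0, 0], [0, 0, 0], [0, 0, 0]], "claw": [-0.34, -0.34, -0.34, -0.34, -0.34]}}

```text
clock: 12.9
tcp_pos: [0.5757, -0.0316, 0.0151]
orientation: [0.7, 0.603, -0.29, 0.25]
wrist_force: [0.1, 1.3, 0.3]
gripper_width: 0.0289
```

Request:
{"method": "step_arm", "body": {"translation": [[-0.0024, 0, 0.0024], [-0.0012, 0, 0.0012]], "turn": [[0, 0, 0], [0, 0, 0]], "claw": [-0.34, -0.34]}}

```text
clock: 13.15
tcp_pos: [0.5755, -0.033, 0.0151]
orientation: [0.7, 0.603, -0.29, 0.25]
wrist_force: [0.1, 0.9, 0.3]
gripper_width: 0.0291
```

Request:
{"method": "step_arm", "body": {"translation": [[-0.0018, 0, 0.0018], [0, 0, 0]], "turn": [[0, 0, 0], [0, 0, 0]], "claw": [-0.34, -0.34]}}

```text
clock: 13.4
tcp_pos: [0.5755, -0.0335, 0.0151]
orientation: [0.7, 0.603, -0.29, 0.25]
wrist_force: [-0.7, 2.6, -0.1]
gripper_width: 0.0292
```

Continue in sub-millimetre steps, watching the force.

Request:
{"method": "step_arm", "body": {"translation": [[-0.0018, 0, 0.0018], [0, 0, 0]], "turn": [[0, 0, 0], [0, 0, 0]], "claw": [-0.34, -0.34]}}

```text
clock: 13.65
tcp_pos: [0.5755, -0.0336, 0.015]
orientation: [0.7, 0.603, -0.29, 0.25]
wrist_force: [0.3, 4.2, 1.5]
gripper_width: 0.029
```

Request:
{"method": "step_arm", "body": {"translation": [[-0.0018, 0, 0.0018], [0, 0, 0]], "turn": [[0, 0, 0], [0, 0, 0]], "claw": [-0.34, -0.34]}}

```text
clock: 13.9
tcp_pos: [0.5756, -0.0338, 0.0149]
orientation: [0.7, 0.603, -0.29, 0.25]
wrist_force: [-0.5, 7.2, 1.2]
gripper_width: 0.0291
```

Request:
{"method": "step_arm", "body": {"translation": [[-0.0018, 0, 0.0018], [0, 0, 0]], "turn": [[0, 0, 0], [0, 0, 0]], "claw": [-0.34, -0.34]}}

```text
clock: 14.15
tcp_pos: [0.5756, -0.0339, 0.0148]
orientation: [0.7, 0.604, -0.289, 0.25]
wrist_force: [-0.7, 8.7, 3.2]
gripper_width: 0.0289
```

Request:
{"method": "step_arm", "body": {"translation": [[0.0071, 0, -0.0071], [0.0236, 0, -0.0236], [0.0354, 0, -0.0354], [0, 0, 0], [0, 0, 0], [0, 0, 0], [0, 0, 0]], "turn": [[0, 0, 0], [0, 0, 0], [0, 0, 0], [0, 0, 0], [0, 0, 0], [0, 0, 0], [0, 0, 0]], "claw": [-0.34, -0.34, -0.34, -0.34, -1, -1, -1], "force": 20}}

```text
clock: 15.02
tcp_pos: [0.5791, -0.0087, 0.0151]
orientation: [0.7, 0.603, -0.291, 0.25]
wrist_force: [0.3, -1.0, -0.8]
gripper_width: 0.0025
```

```bash
python3 look.py j; python3 - <<'E'
from h import *
Rt=frame(-8.5,45)
plan(lane(-.058,0,.015),Rt)
E
```

```text
t 15.125 tcp [ 0.5792 -0.0085  0.0151] F [ 0.2  1.2 -0.9] w 0.0009
j [-0.84  0.94  0.59  1.71  0.24  1.02 -0.67]
dworld mm [ -2.  -14.5  -0.1]
trans units cur frame [-0.0342  0.0005  0.0346]  in target frame [-0.0342  0.0005  0.0345]
turn units [-0.0003  0.0009 -0.0001] deg [-0.   0.1 -0. ]
```

View pics/j_top.png

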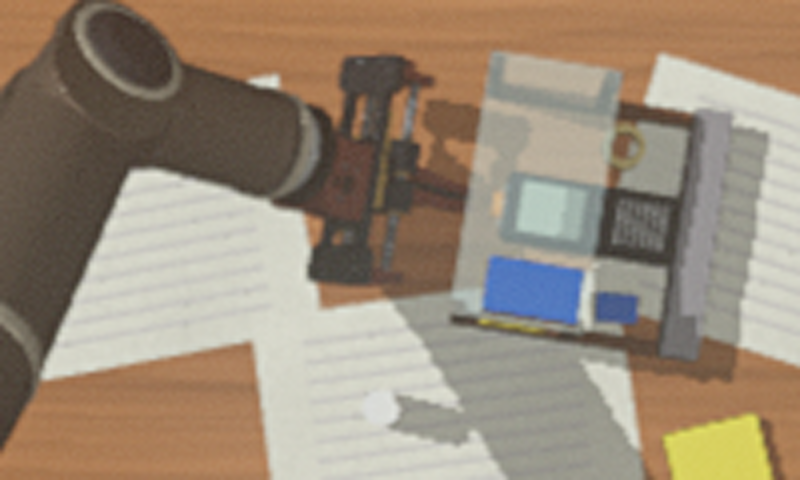

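View pics/j_scene.png

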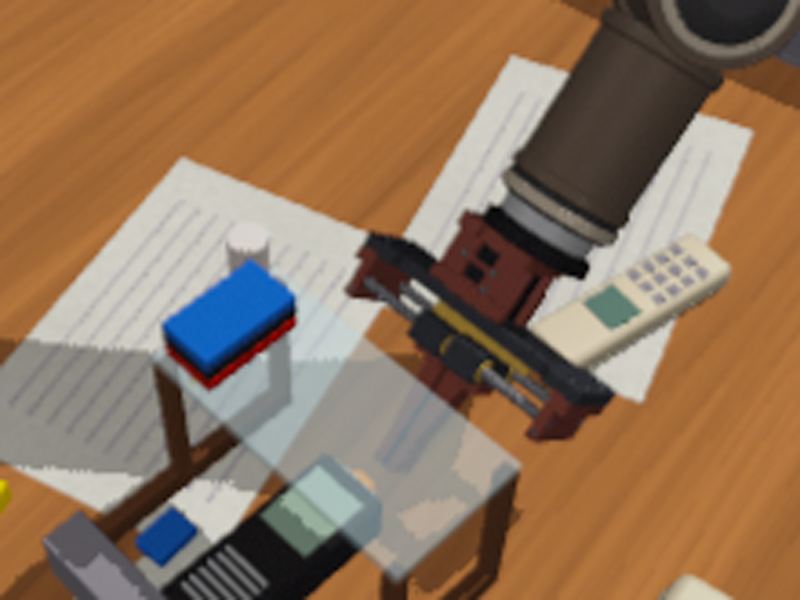

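```bash
python3 - <<'E'
from h import *
I=pickle.load(open('j_top.pkl','rb'));J=pickle.load(open('j_scene.pkl','rb'))
from h import lane
for I,n,b,k in((I,'t',(300,160,380,220),10),(J,'s',(270,235,350,290),10)):
    a=cv2.resize(I['frame'][b[1]:b[3],b[0]:b[2],::-1],None,fx=k,fy=k,interpolation=cv2.INTER_CUBIC)
    def L(P,c):
        q=((proj(I,P)-b[:2]+.5)*k).astype(int)
        cv2.polylines(a,[q.reshape(-1,1,2)],True,c,1)
    o=.030
    L([lane(o+dx,dy,.042) for dx,dy in((-.07,-.027),(.07,-.027),(.07,.027),(-.07,.027))],(0,255,0))
    th=np.linspace(0,6.28,20);L([lane(o-.079,.011*np.cos(t),.022+.011*np.sin(t)) for t in th],(255,0,255))
    s=I; # fingertip square at measured tcp
    Rt=frame(-8.5,45);t=np.array([.5792,-.0085,.0151])
    L([t+Rt@np.array(v) for v in((-.01,-.0135,0),(.01,-.0135,0),(.01,.0135,0),(-.01,.0135,0))],(0,0,255))
    cv2.imwrite(f'pics/k{n}.png',a)
E
```

```text
(no output)
```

View pics/kt.png

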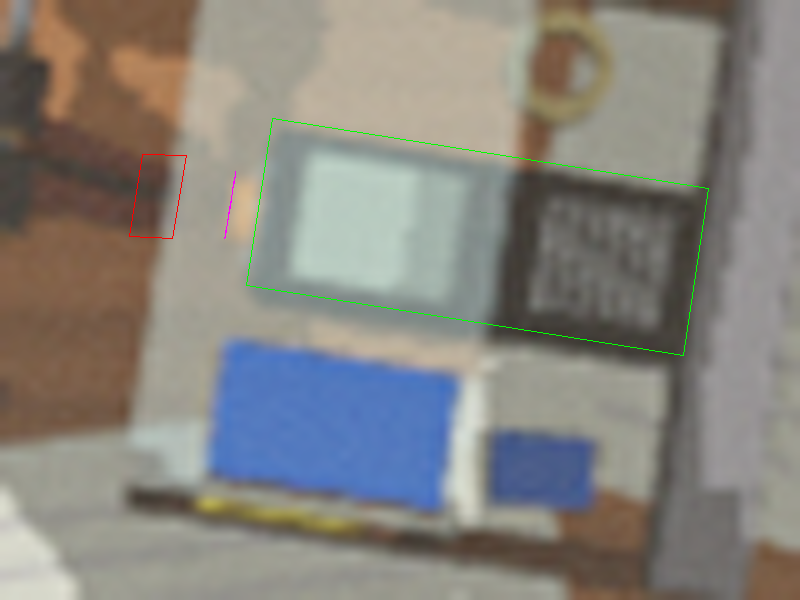

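View pics/ks.png

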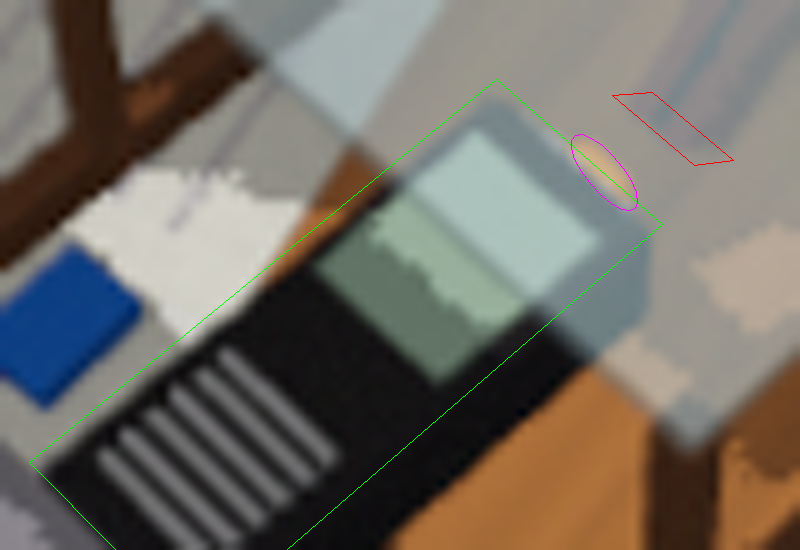

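Request:
{"method": "step_arm", "body": {"translation": [[-0.0118, -0.005, 0.0118], [-0.0118, 0, 0.0118], [-0.0047, 0, 0.0047], [-0.0024, 0, 0.0024], [0, 0, 0]], "turn": [[0, 0, 0], [0, 0, 0], [0, 0, 0], [0, 0, 0], [0, 0, 0]], "claw": [-1, -1, -1, -1, -1]}}

```text
clock: 15.75
tcp_pos: [0.5759, -0.0209, 0.0151]
orientation: [0.7, 0.603, -0.29, 0.25]
wrist_force: [-0.3, -0.3, -0.6]
gripper_width: 0.0003
```

Request:
{"method": "step_arm", "body": {"translation": [[-0.0024, 0, 0.0024], [-0.0024, 0, 0.0024], [0, 0, 0]], "turn": [[0, 0, 0], [0, 0, 0], [0, 0, 0]], "claw": [-1, -1, -1]}}

```text
clock: 16.12
tcp_pos: [0.5755, -0.023, 0.0151]
orientation: [0.7, 0.603, -0.29, 0.25]
wrist_force: [0.2, 0.5, 0.0]
gripper_width: 0.0005
```

Request:
{"method": "step_arm", "body": {"translation": [[-0.0024, 0, 0.0024], [-0.0024, 0, 0.0024], [0, 0, 0]], "turn": [[0, 0, 0], [0, 0, 0], [0, 0, 0]], "claw": [-1, -1, -1]}}

```text
clock: 16.5
tcp_pos: [0.5754, -0.0243, 0.015]
orientation: [0.7, 0.603, -0.29, 0.25]
wrist_force: [-0.2, 3.4, 0.2]
gripper_width: 0.0003
```

Request:
{"method": "step_arm", "body": {"translation": [[-0.0024, 0, 0.0024], [-0.0024, 0, 0.0024], [0, 0, 0]], "turn": [[0, 0, 0], [0, 0, 0], [0, 0, 0]], "claw": [-1, -1, -1]}}

```text
clock: 16.88
tcp_pos: [0.5752, -0.0262, 0.0149]
orientation: [0.7, 0.603, -0.29, 0.25]
wrist_force: [-0.5, 5.3, 0.5]
gripper_width: 0.0005
```

Request:
{"method": "step_arm", "body": {"translation": [[-0.0024, 0, 0.0024], [-0.0024, 0, 0.0024], [-0.0024, 0, 0.0024], [0, 0, 0]], "turn": [[0, 0, 0], [0, 0, 0], [0, 0, 0], [0, 0, 0]], "claw": [-1, -1, -1, -1]}}

```text
clock: 17.38
tcp_pos: [0.5749, -0.0284, 0.0149]
orientation: [0.7, 0.604, -0.289, 0.25]
wrist_force: [-0.4, 8.8, 2.8]
gripper_width: 0.0007
```

Request:
{"method": "step_arm", "body": {"translation": [[-0.0024, 0, 0.0024], [-0.0024, 0, 0.0024], [0, 0, 0]], "turn": [[0, 0, 0], [0, 0, 0], [0, 0, 0]], "claw": [-1, -1, -1]}}

```text
clock: 17.75
tcp_pos: [0.5747, -0.0297, 0.0148]
orientation: [0.7, 0.604, -0.289, 0.25]
wrist_force: [-1.6, 10.6, 3.5]
gripper_width: 0.0001
```

Request:
{"method": "step_arm", "body": {"translation": [[-0.0018, 0, 0.0018], [-0.0012, 0, 0.0012], [0, 0, 0]], "turn": [[0, 0, 0], [0, 0, 0], [0, 0, 0]], "claw": [-1, -1, -1]}}

```text
clock: 18.12
tcp_pos: [0.5747, -0.0299, 0.0147]
orientation: [0.7, 0.604, -0.289, 0.249]
wrist_force: [-1.7, 14.1, 5.6]
gripper_width: 0.0003
```

```bash
python3 - <<'E'
from workcell import arm,camera
import pickle
from h import BX
for i in range(3):
    pickle.dump(camera('top'),open('p.pkl','wb'));s=arm.get_state();print(s['clock'],s['tcp_pos'].round(4),s['wrist_force'].round(1),(-s['wrist_force']@BX).round(1))
E
```

```text
18.175 [ 0.5747 -0.0299  0.0147] [-2.2 14.4  7.4] 13.9
18.225 [ 0.5747 -0.0299  0.0147] [-2.1 14.4  7.1] 13.9
18.275 [ 0.5747 -0.0299  0.0147] [-1.9 13.3  6.9] 12.9
```

Fully in: the position has stopped while the force rose to 14 N. Holding.

Request:
{"method": "step_arm", "body": {"translation": [[0, 0, 0], [0, 0, 0], [0, 0, 0], [0, 0, 0], [0, 0, 0], [0, 0, 0], [0, 0, 0]], "turn": [[0, 0, 0], [0, 0, 0], [0, 0, 0], [0, 0, 0], [0, 0, 0], [0, 0, 0], [0, 0, 0]], "claw": [-1, -1, -1, -1, -1, -1, -1]}}

```text
clock: 19.15
tcp_pos: [0.5747, -0.0299, 0.0147]
orientation: [0.7, 0.604, -0.289, 0.25]
wrist_force: [-2.1, 14.2, 7.3]
gripper_width: 0.0004
```

Request:
{"method": "step_arm", "body": {"translation": [[0, 0, 0], [0, 0, 0], [0, 0, 0], [0, 0, 0], [0, 0, 0], [0, 0, 0]], "turn": [[0, 0, 0], [0, 0, 0], [0, 0, 0], [0, 0, 0], [0, 0, 0], [0, 0, 0]], "claw": [-1, -1, -1, -1, -1, -1]}}

```text
clock: 19.9
tcp_pos: [0.5747, -0.0299, 0.0147]
orientation: [0.7, 0.604, -0.289, 0.25]
wrist_force: [-0.9, 13.4, 6.3]
gripper_width: 0.0005
```

Request:
{"method": "step_arm", "body": {"translation": [[0.0047, 0, -0.0047], [0.0047, 0, -0.0047], [0.0094, 0, -0.0094], [0.0094, 0, -0.0094], [0.0094, 0, -0.0094], [0.0236, 0, -0.0236], [0, 0, -0.1], [0, 0, -0.1], [0, 0, -0.1], [0, 0, 0]], "turn": [[0, 0, 0], [0, 0, 0], [0, 0, 0], [0, 0, 0], [0, 0, 0], [0, 0, 0], [0, 0, 0], [0, 0, 0], [0, 0, 0], [0, 0, 0]], "claw": [-1, -1, -1, -1, -1, -1, -1, -1, -1, -1]}}

```text
clock: 21.15
tcp_pos: [0.5885, 0.0578, 0.0792]
orientation: [0.7, 0.604, -0.289, 0.25]
wrist_force: [0.7, -0.2, -0.4]
gripper_width: 0.0005
```

```bash
python3 look.py m; python3 - <<'E'
from h import *
from workcell import arm
s=arm.get_state();print(s['clock'],s['tcp_pos'],s['wrist_force'])
for n,b,k in(('top',(300,160,380,220),10),('scene',(230,230,350,320),6.6)):
    I=pickle.load(open(f'm_{n}.pkl','rb'))
    cv2.imwrite(f'pics/mz{n}.png',cv2.resize(I['frame'][b[1]:b[3],b[0]:b[2],::-1],None,fx=k,fy=k,interpolation=cv2.INTER_CUBIC))
    C=cloud(I);L=C-B0;s_=L@BX;y=L@BY
    for zz,lo,hi in(('rec',.038,.1),('bar',.1,.14)):
        m=(s_>lo)&(s_<hi)&(abs(y)<(.04 if zz=='rec' else .11))&(C[...,2]>.034)&(C[...,2]<.055)
        print(n,zz,m.sum(),'s',np.percentile(s_[m],[1,99]).round(4),'y',np.percentile(y[m],[1,99]).round(4),rect(C[m]),np.median(C[m][:,2]))
    w=np.mgrid[:400,:640]
    B=(142,180,215,285) if n=='top' else (180,225,370,435)
    m=(w[0]>B[0])&(w[0]<B[1])&(w[1]>B[2])&(w[1]<B[3])&(C[...,2]>.015)&(C[...,2]<.04);print('handset',m.sum(),rect(C[m]))
E
```

```text
21.25 [0.58690785 0.05493735 0.07807428] [-1.47615969 -0.05159909 -0.22918323]
top rec 329 s [0.0389 0.0996] y [-0.0297  0.0241] (array([ 557.1, -148.4]), array([61.7, 76.5]), np.float32(-8.895461)) 0.04086825146106854
top bar 580 s [0.1002 0.1291] y [-0.1002  0.0961] (array([ 549.3, -193.6]), array([ 29.7, 199.9]), np.float32(-8.493921)) 0.04384116940340921
handset 0 (array([0., 0.]), array([0., 0.]), np.float32(0.0))
scene rec 678 s [0.039  0.0995] y [-0.0243  0.0276] (array([ 559.6, -148.8]), array([61.9, 53.9]), np.float32(82.23261)) 0.04373420676737244
scene bar 1389 s [0.1019 0.1315] y [-0.0956  0.101 ] (array([ 553.1, -195.8]), array([ 30.7, 200.4]), np.float32(-8.319436)) 0.04667429853431193
handset 617 (array([637.4, 203.7]), array([160.4,  46.2]), np.float32(71.94673))
```

View pics/mztop.png

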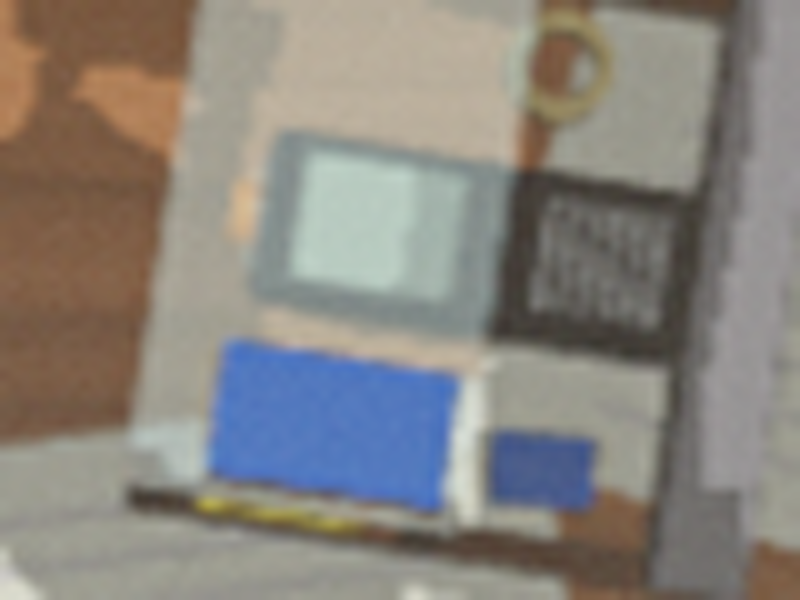

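View pics/mzscene.png

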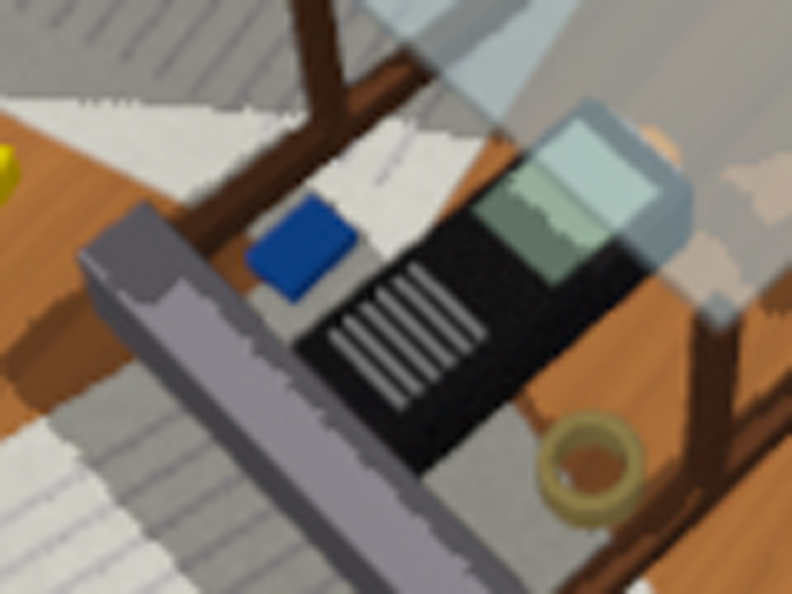

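View pics/m_scene.png

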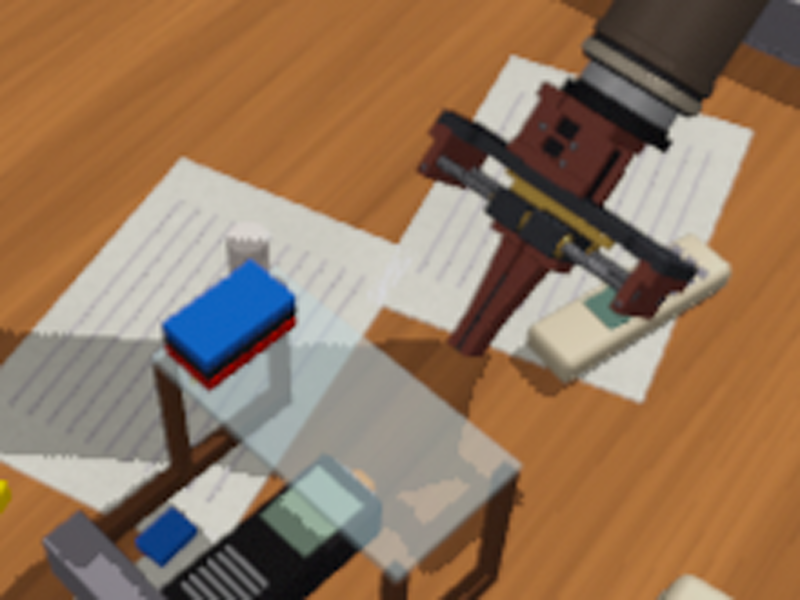

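The recorder lies square with its nose on the bar (the nose edge meets the bar's face in both views). The button shows out again, the tool is clear, and the handset hasn't moved. Handing in.

```bash
python3 -c "
from workcell import arm
print(arm.finish_job());s=arm.get_state();print(s['clock'],s['wrist_force'])"
```

```text
the job is handed in; nothing more can be done
None
the job is handed in; nothing more can be done
```

The recorder is parked under the shelf, nose against the grey stop bar, and the button has been pressed, held and let go. I handed the job in at about 21 s on the clock; no verdict is reported.

- **Parking:** I gripped the recorder with the tool leaned back 45° and carried it over the handset into the lane. Two fingertips on either side of the button then slid it squarely to the bar, with at most about 9 N along the lane.
- **Button press:** With the fingers closed, I pressed the button until its travel stopped at about 5 mm. I held it at 13–14 N along the lane for about 1.8 s; counting the sideways and upward parts, the wrist read about 16 N.
- **Last checks:**
  - The recorder is square and flat, within about 1 mm of midway along the bar.
  - The nose touches the bar and the button is out.
  - The arm is clear, with wrist force near zero.
- **Other objects:** The scene camera measured the handset in the same place as before. The other objects in the pictures looked unmoved, but I did not measure them or check the mug and stapler at the end.
- **What disagreed or failed:**
  - The two cameras differed by about 3–5 mm in absolute position, so I used their average and positions relative to the bar.
  - The last top-camera check of the handset gave no reading, so that result rests on the scene camera alone.

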